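Nest the printed filter cups and hold them in the sprung screw jig

ROBOT

A 6-joint arm with a two-finger parallel gripper is mounted at the origin on the work surface. World frame = base frame: x ahead of the robot, y to its left, z up, the work surface at z = 0. Lengths are in m, angles in degrees, forces in N, time in s.
With the tool pointing down it reaches from about 0.325 to 0.9 m from the base axis. Payload 6.1 kg.
Tool frame: the origin (TCP) lies midway between the tips of the shut fingers; the grasp point (between the pads) lies 19 mm behind it; z points along the fingers, y is the line along which they close (so a half turn about z gives the same grasp; the last joint's range is limited). The gripper opens to 85 mm and grips with 20 to 120 N. Pads are 22 mm wide; open, the fingers measure 114 mm over their backs; the gripper's body (76 mm by 85 mm) begins 54 mm behind the grasp point. The pads swing forward as they close: fully open they stand 13 mm farther back than shut.
Start: joints at [63.02, 12.628, 87.462, -0, 79.91, -7.225], TCP at [0.211, 0.588, 0.231] pointing down, gripper open.
Joint ranges: [-170.65, 170.65], [-52.31, 119.04], [5.05, 147.46], [-71.25, 251.25], [11.57, 151.72], [-153.62, 153.62]. Speed limits (degrees/s): [147.25, 147.25, 172.46, 180, 180, 180].

INTERFACE

Orientations are given as [roll, pitch, yaw] about the fixed x, y, z axes, in that order (R = Rz(yaw) Ry(pitch) Rx(roll)).
In Python, from rig import robot, solve_ik, read_state, cams gives the robot as it stands. Calls block until the motion is done:
- robot.reach(position, orientation): joint-space move of the TCP to a pose.
- robot.move_l(position, speed=0.15, rotation=None, f_stop=None): straight line of the TCP; rotation=None keeps the orientation; speed is the mean speed in m/s. With f_stop (N) it stops when the force on the tool has changed by that much, and returns True; else False.
- robot.move_joints(angles): joint-space move.
- robot.move_gripper(opening): finger opening in m; the grip force is fixed at half the most; returns when the fingers have stopped.
- robot.sleep(seconds).
- solve_ik(position, orientation): joint angles nearest the present ones, or None.
- read_state(): the state.
- cams.camera(name): name is "scene" or "side" or "wrist"; returns (picture, depth): 420x560x3 uint8, red, green, blue; 420x560 float32, m along the optical axis (not along the pixel's ray), 0 where there is no reading.
- cams.camera_info(name): a dict with "intrinsics" (3x3 intrinsics, pixels), "rvec" (rotation vector, rad) and "tvec" (3), from world to camera coordinates, as OpenCV has them. Camera axes: x right, y down, z forward; pixel columns grow to the right and rows downward; lengths in m; the calibration is good to about 2 mm. A picture is of the moment at which its call begins: read the wrist's pose just before it. camera_info takes no time and is no camera call; for the wrist camera it gives the pose at the moment of the call.
A pose or a line that the arm cannot do raises robot.IKError and nothing moves.
- robot.sign_off(): hands the job in; it is judged then, once.
The state is a dict: "time": time; "joint_positions": joint angles; "qvel": joint speeds; "effort": joint torques, N m; "position": TCP position; "eef_rot": TCP orientation; "force": force on the tool from outside, world axes, zero at the start; "moment": the same for the moment, N m; "gripper_width": finger opening in m; "grip_force": force on a finger pad.
Only numpy, scipy, OpenCV 4.12 (cv2) and the standard library are available. Lean on these libraries where they do the work, as an engineer would, in place of code of your own. Each camera call takes 0.05 s, during which the arm holds its last target. There are 200 camera calls.

TASK

Make up the printed filter: stand the middle-sized cup inside the widest one, then the slimmest cup inside that, each upright and fully down. Then bring the nest to the black jig and, with it standing upright on the bench and its widest cup bedded in the V of the sprung stop, press it steadily (pushing on the nest, not on the stop itself) until the pointer stands between the two small ribs, a push of about 10 newtons, never driving the stop to the end of its travel. Finish while still pressing, as a third hand for the colleague who will drive the screws, and leave the other things where they lie.

Things in the scene. Friction and masses are not known exactly. Their poses are not given: they have to be found in the camera images.
- shell_mid (a point): Centre (half-way up, on the axis) of the widest cup, the filter's shell: white printed plastic, round, straight-sided, open at the top, 64 mm outside diameter, 58 mm inside, 45 mm tall, floor 4 mm thick, about 70 g. z is the cup's axis, up. It starts empty, upright on the bench.
- strainer_mid (a point): Centre (half-way up, on the axis) of the middle-sized cup, the strainer: the same white plastic with rows of small dark dots round its side, 50 mm outside diameter, 44 mm inside, 60 mm tall, floor 4 mm thick, about 60 g. z is the cup's axis, up. Standing inside the shell its rim rises 19 mm above the shell's rim.
- core_mid (a point): Centre (half-way up, on the axis) of the slimmest cup, the core: the same white plastic, 36 mm outside diameter, 30 mm inside, 75 mm tall, about 50 g. z is the cup's axis, up. Standing inside the strainer its rim rises 19 mm above the strainer's rim, and the whole nest is 83 mm tall.
- jig: Screw jig fixed to the bench: a black U-shaped frame about 140 mm long, 92 mm wide and 46 mm tall, holding the sprung aluminium V-stop at its open end. Origin on the bench directly below the corner of the V when the stop is at rest; x points along the push direction (into the jig, along its centre line), y to the left as seen in the push direction, z up. The frame occupies x from 20 to 140 mm.
- stop (a joint): How far the sprung stop has been pushed into the jig along the jig's x, in m: 0 at rest, end of travel at 0.032. A spring of 0.6 N per mm pushes it back (6 N at 0.010, 10 N at 0.0165, 14 N at 0.023); it has no preload.
- stop_v (a point): Inside corner of the V on the sliding stop, 22 mm above the bench; moves with it; axes as the jig's. The V opens to the jig's -x; its walls stand 4 to 40 mm above the bench, 120 degrees apart, tips 12 mm in front of the corner and 21 mm to each side. With the shell bedded on both walls its axis is 37 mm in front of this point (jig's -x), level with it in y.
- pointer (a point): Top of the small steel pointer bar on the sliding stop, over the jig's left side rail, 44 mm above the bench; it moves with the stop. At rest it is 10 mm short of the first rib.
- rib_near (a point): Top of the first of two small aluminium ribs (3 mm thick, 6 mm high) on top of the jig's left side rail: the pointer reaches it at 10 mm of stop travel.
- rib_far (a point): Top of the second rib, 13 mm further along: the pointer reaches it at 23 mm of stop travel. Midway between the ribs is 16.5 mm of travel.
- screwdriver: Bystander, loose: screwdriver 170 mm long with a black handle, lying on the bench. Origin at its middle on the underside.
- bracket: Bystander, loose: small white printed angle bracket 34 x 24 mm, 14 mm tall, lying among the cups. Origin at the centre of its underside.
- screw_tub: Bystander, loose: clear open tub of screws, 90 x 70 mm, 40 mm tall. Origin at the centre of its underside.
- wrench: Bystander, loose: steel spanner 140 mm long lying on the bench. Origin near its middle on the underside.
- scraper: Bystander, loose: print scraper with a black handle, 280 mm long, lying right of the jig. Origin near its middle on the underside.
- glue: Bystander, loose: white glue bottle 40 mm in diameter and 105 mm tall, standing beyond the cups. Origin at the centre of its underside.
Things that resemble listed ones, but are neither listed nor needed, are in the scene too. What is shaped like the part that bears core_mid but blue is not meant.

How it is judged:
By the outcome, as a careful person would: the job done as asked, in the order asked, and still so for the second after the job is handed in, while the arm keeps its last pose, push and grip.
It also fails if it takes over 72 s, if anything falls off the work surface, if the arm or the gripper's body presses on something with over 40 N, if the wrist force passes 120 N, or if a joint passes its speed limit or range.

## Working session

There is one attempt and no reset: what is moved stays moved. The work goes in short steps, each a Python script; the robot and the scene stay as the last script left them, time stands still between calls to the robot, and variables do not carry over. Pictures are saved under pics/ and viewed, at most 13 in all, crops included, and the job is handed in when it is done.

```bash
ls; mkdir -p pics
python3 - <<'E'
from rig import robot, read_state, cams
import cv2,numpy as np
s=read_state(); print(s["time"],s["position"],s["eef_rot"])
for n in ["scene","side"]:
    p,d=cams.camera(n); np.savez(f"pics/{n}0.npz",p=p,d=d,**cams.camera_info(n))
    cv2.imwrite(f"pics/{n}0.png",cv2.resize(p[:,:,::-1],(800,600),interpolation=cv2.INTER_CUBIC))
    i=cams.camera_info(n); R=cv2.Rodrigues(np.array(i["rvec"]))[0]; print(n,-R.T@np.array(i["tvec"]).ravel(),R[2])
E
```

```text
pics
0.0 [0.21096991 0.58766997 0.2301826 ] [-1.79887966e+02 -1.51350635e-02  1.60244270e+02]
scene [0.97090159 0.45482164 0.91981762] [-0.37670548 -0.47949609 -0.79257586]
side [ 0.25473253 -0.74433779  0.84323947] [ 0.31135169  0.61708282 -0.72268175]
```

View pics/scene0.png

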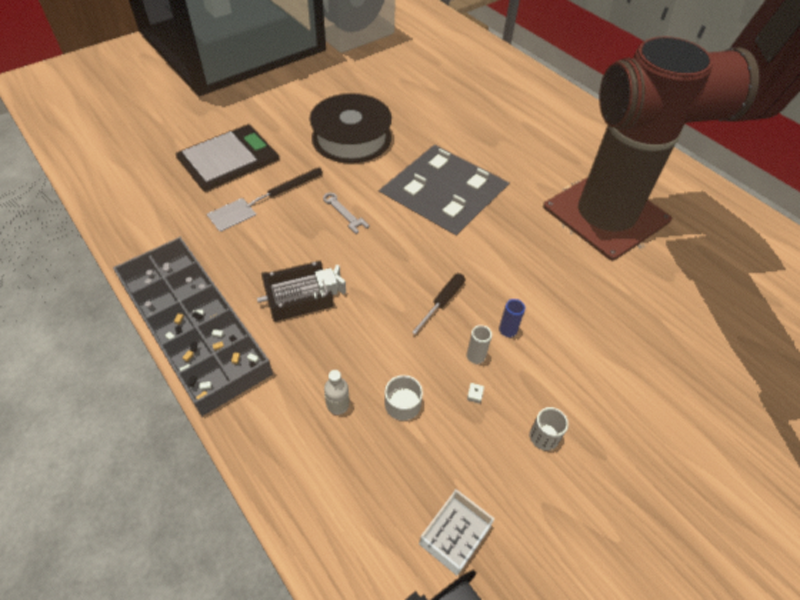

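View pics/side0.png

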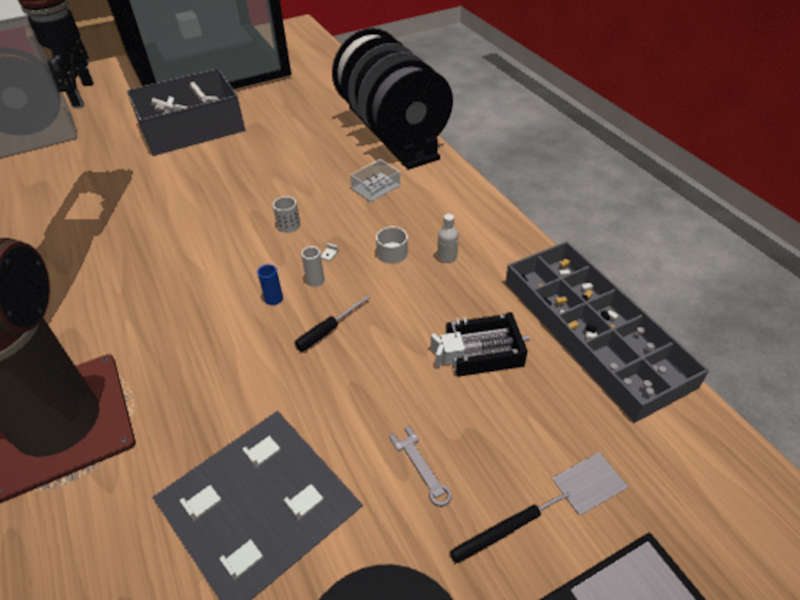

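The scene view (800×600) shows the shell at (404,398), strainer (549,428), white core (479,345), blue decoy (512,317), bracket (476,393), glue (337,393), and the jig at (300,290) with its V at (342,282), facing the robot. The side view agrees.

```bash
cat > h.py <<'E'
import numpy as np,cv2
from scipy.optimize import least_squares
def cloud(p,d,i):
    K=np.array(i["intrinsics"]);R=cv2.Rodrigues(np.array(i["rvec"],float))[0];t=np.array(i["tvec"],float).ravel()
    v,u=np.mgrid[:d.shape[0],:d.shape[1]]
    X=np.stack([(u-K[0,2])/K[0,0]*d,(v-K[1,2])/K[1,1]*d,d],-1)
    W=(X-t)@R; W[d<=0]=np.nan
    return W
def at(W,u,v,r=3):
    return np.nanmedian(W[v-r:v+r+1,u-r:u+r+1].reshape(-1,3),0)
def rim(P,c,h,R,w=3e-3):
    P=P.reshape(-1,3);m=(abs(P[:,2]-h)<w+1e-3)&(np.hypot(P[:,0]-c[0],P[:,1]-c[1])<R+0.012)
    q=P[m,:2]
    s=least_squares(lambda x:np.hypot(q[:,0]-x[0],q[:,1]-x[1])-(R-.0015),c[:2],loss="soft_l1",f_scale=1.5e-3)
    return s.x,len(q),np.sqrt(np.mean(s.fun**2))
E
python3 - <<'E'
from h import *
Ws={}
for n in ["scene","side"]:
    z=np.load(f"pics/{n}0.npz"); Ws[n]=(cloud(z["p"],z["d"],z),z["p"])
px={"scene":dict(shell=(404,385),strainer=(549,420),core=(479,335),blue=(512,306),bottle=(337,380),bracket=(476,393),jig=(300,290),V=(342,282),sd=(440,304)),
"side":dict(shell=(392,238),strainer=(287,206),core=(313,256),blue=(268,272),bottle=(448,225),bracket=(330,252),jig=(490,345),V=(440,345))}
H=dict(shell=(.045,.032),strainer=(.060,.025),core=(.075,.018),blue=(.075,.018))
for n,(W,p) in Ws.items():
    for k,(u,v) in px[n].items():
        a=at(W,int(u*.7),int(v*.7)); print(n,k,a.round(3),end=" ")
        if k in H:
            P=W.reshape(-1,3); c=a[:2]
            for _ in range(3): c,N,e=rim(P,c,*H[k])
            print(c.round(4),N,e.round(4),end="")
        print()
# jig
for n,(W,p) in Ws.items():
    c=at(W,int(px[n]["jig"][0]*.7),int(px[n]["jig"][1]*.7))
    m=(np.hypot(W[...,0]-c[0],W[...,1]-c[1])<.13)&(W[...,2]>.03)&(W[...,2]<.055)&(p.max(-1)<60)
    q=W[m][:,:2].astype(np.float32); print(n,"rect",cv2.minAreaRect(q*1000),len(q))
# topdown height+colour of jig merged
    xs=slice(None)
    r=2.0
    x0,y0=c[0]-.13,c[1]-.13
    img=np.zeros((260,260,3),np.uint8);zz=np.full((260,260),-1.)
    S=W[(np.hypot(W[...,0]-c[0],W[...,1]-c[1])<.18)];C=p[(np.hypot(W[...,0]-c[0],W[...,1]-c[1])<.18)]
    o=np.argsort(S[:,2]);S=S[o];C=C[o]
    ix=((S[:,0]-x0)*1000).astype(int);iy=((S[:,1]-y0)*1000).astype(int);g=(ix>=0)&(ix<260)&(iy>=0)&(iy<260)
    for a in (0,1):
        for b in (0,1): img[np.clip(259-ix[g]+a,0,259),np.clip(259-iy[g]+b,0,259)]=C[g][:,::-1]
    print(n,"topdown x0,y0",x0,y0)
    cv2.imwrite(f"pics/top_{n}.png",cv2.resize(img,(520,520)))
a=cv2.imread("pics/top_scene.png");b=cv2.imread("pics/top_side.png");cv2.imwrite("pics/top.png",cv2.resize(np.hstack([a,b]),(800,400)))
E
```

```text
scene shell [0.638 0.08  0.016] [0.6569 0.1033] 132 0.0011
scene strainer [0.482 0.281 0.019] [0.5021 0.2921] 112 0.0011
scene core [0.478 0.095 0.052] [0.488  0.1056] 67 0.0012
scene blue [0.389 0.086 0.059] [0.399  0.0981] 62 0.0013
scene bottle [0.75  0.045 0.101] 
scene bracket [0.541 0.165 0.006] 
scene jig [ 0.674 -0.202  0.022] 
scene V [ 0.604 -0.165  0.033] 
scene sd [ 0.471 -0.018  0.017] 
side shell [0.67  0.128 0.013] [0.6548 0.1011] 48 0.0016
side strainer [0.506 0.31  0.039] [0.5    0.2901] 31 0.0019
side core [0.492 0.093 0.063] [0.4866 0.1032] 29 0.0015
side blue [0.401 0.11  0.061] [0.3972 0.0962] 32 0.0011
side bottle [0.743 0.032 0.086] 
side bracket [0.543 0.165 0.002] 
side jig [ 0.688 -0.211  0.02 ] 
side V [ 0.604 -0.181  0.037] 
scene rect ((680.9866943359375, -199.54827880859375), (85.56047058105469, 111.15843200683594), 71.48941802978516) 228
scene topdown x0,y0 0.5439184074167709 -0.3317605742767078
side rect ((712.05029296875, -210.21664428710938), (111.77558898925781, 202.76544189453125), 84.43778991699219) 641
side topdown x0,y0 0.5579930597760858 -0.34078432447568385
```

View pics/top.png

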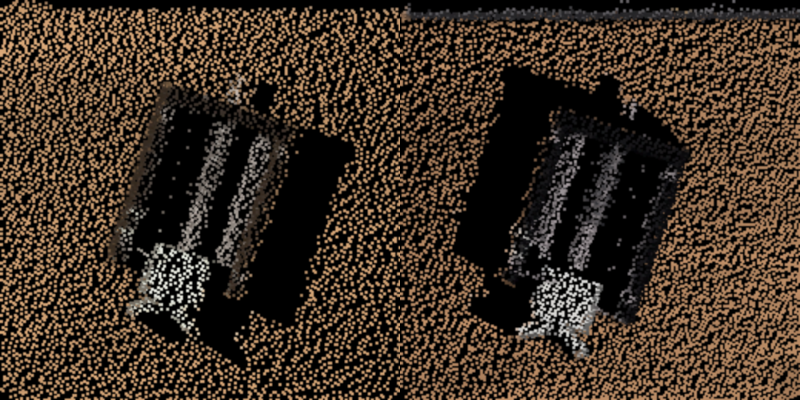

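The height map shows the jig heading about -18.5° (pushing +x, slightly -y), with the V facing the robot near (0.605,-0.174). The cups are located to about 2 mm. First move: a wrist look over the cups.

Run:
```python
from h import *
from rig import robot, read_state, cams, solve_ik
for p in [(.501,.291,.2),(.656,.102,.016),(.575,-.16,.016),(.487,.104,.2)]:
    q=solve_ik(p,[180,0,161.5]); print(p,None if q is None else np.round(q,1))
robot.reach([.52,.19,.30],[180,0,161.5])
i=cams.camera_info("wrist");p,d=cams.camera("wrist");W=cloud(p,d,i)
cv2.imwrite("pics/w1.png",p[:,:,::-1])
for k,c,h,R in [("shell",(.656,.102),.045,.032),("strainer",(.501,.291),.06,.025),("core",(.487,.104),.075,.018)]:
    for _ in range(3):
        try: c,N,e=rim(W,np.array(c),h,R)
        except Exception as x: print(k,x);break
    else: print(k,c.round(4),N,e.round(4))
s=read_state();print(s["time"],s["position"],s["eef_rot"],s["force"])
```

```text
(0.501, 0.291, 0.2) [ 22.4   7.8  96.4   0.   75.8 -49.1]
(0.656, 0.102, 0.016) [  2.   30.5  89.1   0.   60.4 -69.5]
(0.575, -0.16, 0.016) [-23.1  22.8 100.    0.   57.2 -94.6]
(0.487, 0.104, 0.2) [  3.   -3.5 108.    0.   75.5 -68.5]
shell [0.6565 0.1048] 327 0.001
strainer [0.5019 0.2934] 360 0.001
core [0.4878 0.1075] 247 0.001
1.9917 [0.51960514 0.19096711 0.29977333] [ 1.79997035e+02 -2.99965175e-02  1.61581673e+02] [-0.83460151 -0.80688025 -0.88939583]
```

View pics/w1.png

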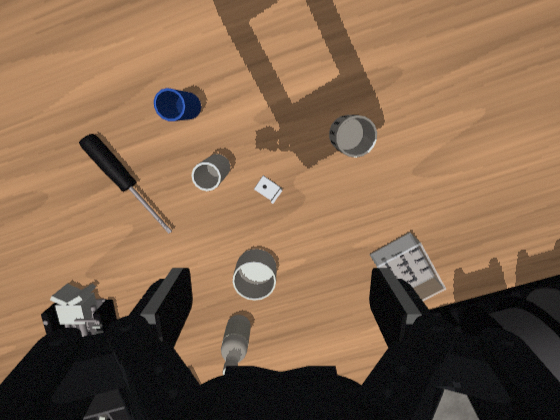

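The wrist view shows the shell at (255,275), strainer (354,136), core (208,175), bracket (268,188) and the blue decoy aside, all agreeing within 2–3 mm. Next, pick and place the strainer.

```bash
cat > pp.py <<'E'
from h import *
from rig import robot, read_state, cams
O=[180,0,161.5]
def st(m):
    s=read_state();print(m,round(s["time"],2),np.round(s["position"],4),np.round(s["force"],1),round(s["gripper_width"],4),round(s["grip_force"],1),flush=True)
    return s
def pick(c,zg,lift):
    robot.reach([*c,zg+.05],O); robot.move_l([*c,zg],.12); st("at")
    robot.move_gripper(0.0); st("gripped"); robot.move_l([*c,lift],.25)
def place(c,zabove,zend):
    robot.reach([*c,zabove],O); s=st("above")
    robot.move_l([*c,zend+.012],.15); st("near")
    r=robot.move_l([*c,zend-.003],.03,f_stop=4); s=st(f"down {r}")
    return s
E
python3 - <<'E'
from pp import *
pick((.5016,.2918),.041,.15)
place((.6563,.1033),.13,.045)
p,d=cams.camera("wrist");cv2.imwrite("pics/w2.png",p[:,:,::-1])
E
```

```text
at 3.48 [0.5023 0.2918 0.0418] [-0.1  0.1  0.2] 0.0854 0.0
gripped 3.92 [0.5027 0.2923 0.0426] [-0.3 -0.3  5.4] 0.0475 61.6
above 5.47 [0.6552 0.1044 0.1291] [ 0.8  0.6 -1.2] 0.0477 61.7
near 6.11 [0.6565 0.1041 0.0576] [-0.4  0.2 -0.4] 0.0476 61.7
down True 6.53 [0.6573 0.1033 0.0466] [-0.8 -0.   5.3] 0.0477 62.3
```

View pics/w2.png

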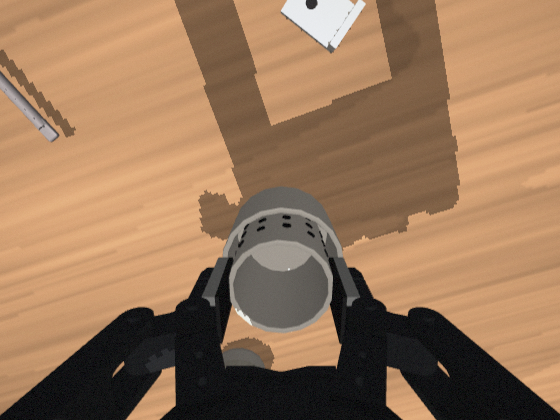

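The strainer is inside the shell and seated: contact came 4.0 mm above grasp height, which matches the floor thickness. Release it and fetch the core.

Run:
```python
from pp import *
robot.move_gripper(.085); robot.move_l([.6563,.1033,.15],.25)
i=cams.camera_info("wrist");p,d=cams.camera("wrist");W=cloud(p,d,i)
c=np.array((.6565,.1035))
for _ in range(3): c,N,e=rim(W,c,.064,.025)
print("strainer in shell",c.round(4),N,e.round(4))
pick((.4874,.1054),.057,.19)
s=place((.6563,.1033),.17,.066)
p,d=cams.camera("wrist");cv2.imwrite("pics/w3.png",p[:,:,::-1])
```

```text
strainer in shell [0.6563 0.1048] 805 0.001
at 8.96 [0.4882 0.1053 0.0572] [ 0.6 -0.6 -0.3] 0.0849 0.0
gripped 9.49 [0.4882 0.1055 0.058 ] [ 0.3 -0.1  5.7] 0.0338 59.6
above 10.89 [0.6544 0.1033 0.1673] [-0.1 -0.  -0.3] 0.0336 59.7
near 11.66 [0.6569 0.1034 0.0794] [-0.6  0.3  0.5] 0.0335 59.7
down True 12.11 [0.657  0.1033 0.0661] [-1.5 -0.1  5.2] 0.0337 60.2
```

View pics/w3.png

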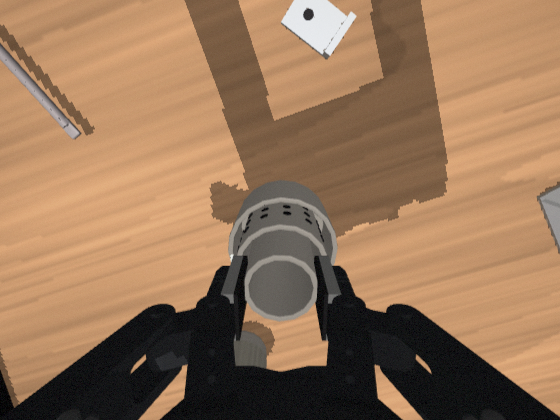

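The core is seated too (8.0 mm rise, and concentric in the picture). Release it and look at the jig with the wrist camera.

Run:
```python
from pp import *
robot.move_gripper(.085); robot.move_l([.6563,.1033,.17],.25)
i=cams.camera_info("wrist");p,d=cams.camera("wrist");W=cloud(p,d,i)
for k,h,R in [("shell",.045,.032),("core",.083,.018)]:
    c=np.array((.6565,.1035))
    for _ in range(3): c,N,e=rim(W,c,h,R)
    print(k,c.round(4),N,e.round(4))
robot.reach([.63,-.2,.28],O); s=st("view")
i=cams.camera_info("wrist");p,d=cams.camera("wrist");W=cloud(p,d,i)
np.savez("pics/jig.npz",p=p,d=d,W=W)
cv2.imwrite("pics/jig.png",cv2.resize(p[:,:,::-1],(800,600),interpolation=cv2.INTER_CUBIC))
```

```text
shell [0.6556 0.1057] 796 0.0069
core [0.6566 0.105 ] 557 0.001
view 14.56 [ 0.63   -0.1986  0.2789] [-0.1 -0.1 -0.1] 0.0852 0.0
```

View pics/jig.png

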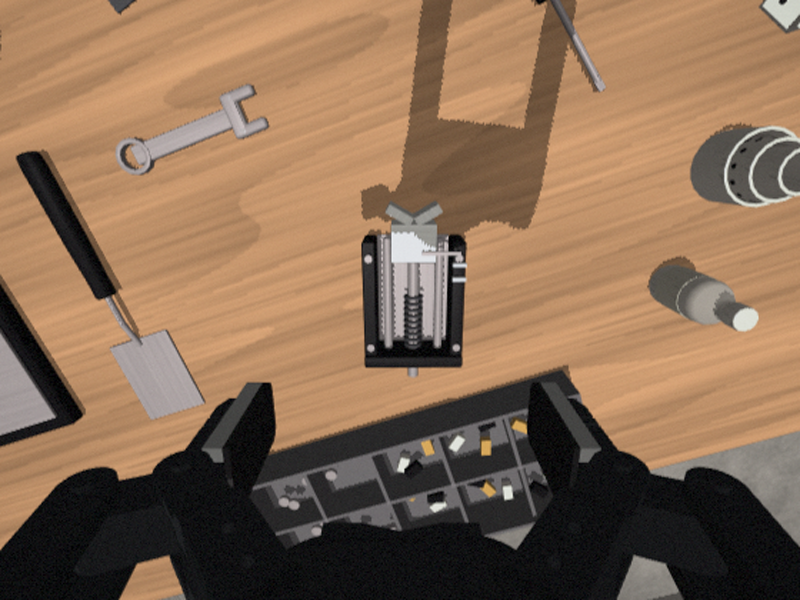

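The jig picture (800×600) shows V tips (389,208)/(440,208) and V corner (414,222). The rail fronts are (363,236) and (465,236), the rear corners (366,366) and (463,366), the pointer (460,255) and the ribs (460,264)/(460,280).

```bash
cat >> h.py <<'E'
def ray(u,v,z,i):
    K=np.array(i["intrinsics"]);R=cv2.Rodrigues(np.array(i["rvec"],float))[0];t=np.array(i["tvec"],float).ravel()
    C=-R.T@t; r=R.T@np.linalg.solve(K,[u,v,1.]); return (C+r*(z-C[2])/r[2])
E
python3 - <<'E'
from h import *
from rig import cams
i=cams.camera_info("wrist");W=np.load("pics/jig.npz")["W"]
f=lambda u,v,z:ray(u*.7,v*.7,z,i)[:2]
t1,t2,c=f(389,208,.04),f(440,208,.04),f(414,222,.04)
a,b,e,g=f(363,236,.04),f(465,236,.04),f(366,366,.046),f(463,366,.046)
print("tips",t1,t2,"corner",c); print("frame",a,b,e,g)
d=(e+g-a-b);print("heading frame",np.degrees(np.arctan2(d[1],d[0])), "len",np.linalg.norm(d)/2,"width",np.linalg.norm(a-b),np.linalg.norm(e-g))
n=t1-t2;print("heading tips",np.degrees(np.arctan2(n[0],-n[1])), np.degrees(np.arctan2(*( (b-a)*[-1,1])))  )
for u,v in [(371,300),(456,320),(414,360),(425,240)]: print(u,v,at(W,int(u*.7),int(v*.7),1))
for h in (-18.5,):
    x=np.array([np.cos(np.radians(h)),np.sin(np.radians(h))]);y=np.array([-x[1],x[0]])
    for nm,p in dict(t1=t1,t2=t2,c=c,a=a,b=b,e=e,g=g,ptr=f(460,255,.044),r1=f(460,264,.046),r2=f(460,280,.046)).items(): print(nm,(p@x).round(4),(p@y).round(4))
E
```

```text
tips [ 0.58983879 -0.19460876] [ 0.60356553 -0.15346364] corner [ 0.60782565 -0.17808058]
frame [ 0.60530925 -0.22373349] [ 0.63329357 -0.13985117] [ 0.7204067  -0.26196709] [ 0.74918458 -0.17570117]
heading frame -17.782306173425848 len 0.12128896007204212 width 0.08842717341445144 0.09093939691587737
heading tips -18.449606074226757 -18.44941872515187
371 300 [ 0.66227358 -0.23811     0.04050078]
456 320 [ 0.7050259  -0.1696077   0.04041894]
414 360 [ 0.72832357 -0.21877003  0.04397884]
425 240 [ 0.62536491 -0.17469113  0.0401941 ]
t1 0.6211 0.0026
t2 0.6211 0.046
c 0.6329 0.024
a 0.645 -0.0201
b 0.6449 0.0683
e 0.7663 -0.0198
g 0.7662 0.0711
ptr 0.6609 0.0641
r1 0.6684 0.0642
r2 0.6828 0.0648
```

Jig heading is -18.4°. Correcting the wrist camera's bias, seen when it measured the placed cup, puts the V corner at s≈0.634, y'≈0.0233. Now grip the shell around the whole nest, carry it over and set it down in front of the V.

```bash
cat >> pp.py <<'E'
h=np.radians(-18.4);X=np.array([np.cos(h),np.sin(h)]);Y=np.array([-X[1],X[0]]);OJ=[180,0,161.6]
def J(s,y,z): return [*(s*X+y*Y),z]
def js():
    s=read_state();p=np.array(s["position"]);f=np.array(s["force"])
    print(round(s["time"],2),"s %.4f y %.4f z %.4f"%(p[:2]@X,p[:2]@Y,p[2]),"Fx %.1f Fy %.1f Fz %.1f"%(f[:2]@X,f[:2]@Y,f[2]),np.round(s["moment"],2),flush=True)
    return p[:2]@X,p[:2]@Y,p[2],f[:2]@X,f[:2]@Y,f[2]
E
python3 - <<'E'
from pp import *
c=(.6563,.1035)
robot.reach([*c,.16],OJ); robot.move_l([*c,.016],.15); st("at")
robot.move_gripper(0.); zg=st("grip")["position"][2]
robot.move_l([*c,.06],.12); st("lifted")
robot.move_l(J(.557,.0233,.06),.15); js()
robot.move_l(J(.557,.0233,.024),.10)
print(zg,robot.move_l(J(.557,.0233,.012),.02,f_stop=3)); js()
for n in ["wrist","scene"]:
    p,d=cams.camera(n);cv2.imwrite(f"pics/{n}5.png",p[:,:,::-1])
a=cv2.imread("pics/wrist5.png");b=cv2.imread("pics/scene5.png")[120:330,130:410]
cv2.imwrite("pics/n5.png",np.hstack([cv2.resize(a,(400,300)),cv2.resize(b,(400,300))]))
E
```

```text
at 16.96 [0.6575 0.1035 0.0174] [-0.3  0.   0.6] 0.0846 0.0
grip 17.3 [0.6579 0.1036 0.0183] [-0.8 -0.   6.5] 0.0632 66.3
lifted 17.82 [0.6564 0.1035 0.0602] [-0.4 -0.3 -1.8] 0.0633 65.8
19.86 s 0.5570 y 0.0239 z 0.0600 Fx -0.7 Fy -0.3 Fz -1.2 [-0.04 -0.01  0.04]
0.01830004920685729 True
20.78 s 0.5577 y 0.0232 z 0.0183 Fx -0.4 Fy -0.2 Fz 5.5 [0.14 0.13 0.02]
```

View pics/n5.png

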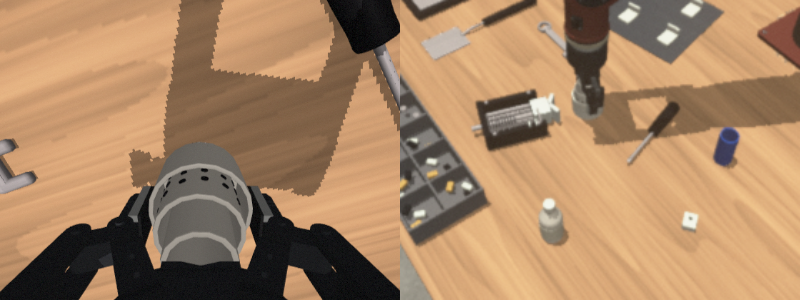

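The nest is intact, gripped at the shell, and standing upright on the bench just in front of the V, with bystanders clear. Now push in steps and watch the forces.

Run:
```python
from pp import *
z=.0178
robot.move_l(J(.588,.0233,z),.05); robot.sleep(.2); js()
for s in (.592,.596,.599,.602,.605,.608):
    robot.move_l(J(s,.0233,z),.03); robot.sleep(.25); r=js()
    if r[3]<-9: break
```

```text
21.87 s 0.5887 y 0.0232 z 0.0183 Fx 0.8 Fy 0.1 Fz 5.1 [-0.04 -0.    0.01]
22.4 s 0.5914 y 0.0233 z 0.0182 Fx -5.0 Fy -0.3 Fz 9.7 [0.18 0.7  0.01]
22.93 s 0.5951 y 0.0233 z 0.0182 Fx -5.2 Fy 0.2 Fz 11.0 [0.32 0.85 0.02]
23.43 s 0.5974 y 0.0233 z 0.0183 Fx -8.2 Fy -0.4 Fz 13.1 [0.4  1.33 0.  ]
23.93 s 0.5997 y 0.0233 z 0.0182 Fx -13.0 Fy -0.8 Fz 16.1 [0.48 1.77 0.  ]
```

Run:
```python
from pp import *
robot.move_l(J(.602,.0233,.0188),.02); robot.sleep(.3); js()
ims=[]
for n,(x,y) in dict(scene=(210,200),side=(335,240)).items():
    p,d=cams.camera(n);c=p[y-50:y+50,x-66:x+66,::-1];ims.append(cv2.resize(c,(400,303),interpolation=cv2.INTER_CUBIC))
    np.savez(f"pics/{n}6.npz",p=p,d=d)
cv2.imwrite("pics/n6.png",np.hstack(ims))
```

```text
24.48 s 0.5998 y 0.0233 z 0.0183 Fx -7.7 Fy -0.6 Fz 7.4 [ 0.31  1.11 -0.01]
```

View pics/n6.png

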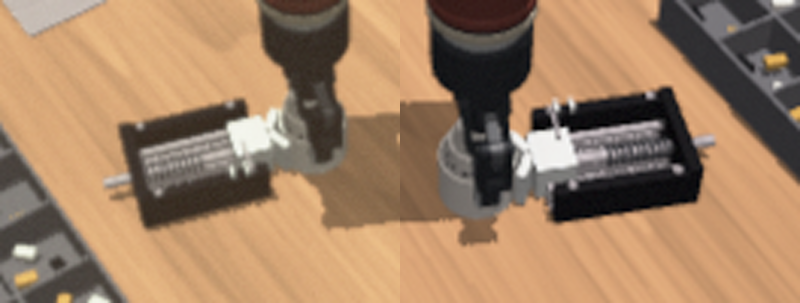

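Both views show the shell against the V with the stop only slightly moved. Much of Fx is bench friction, so I'll lighten the downward load, push further, and measure stop travel from images rectified at pointer height, against the rest images.

```bash
cat >> pp.py <<'E'
def rect(p,n,z=.042,s0=.60,y0=-.03,L=.10,Wd=.11,k=4):   # rows: y' descending, cols: s ; k px/mm
    i=cams.camera_info(n); C=[(s0,y0),(s0+L,y0),(s0+L,y0+Wd),(s0,y0+Wd)]
    K=np.array(i["intrinsics"]);src=[]
    for a,b in C:
        src.append(cv2.projectPoints(np.array([J(a,b,z)]),np.array(i["rvec"],float),np.array(i["tvec"],float),K,None)[0].ravel())
    w,hh=int(L*1000*k),int(Wd*1000*k)
    H=cv2.getPerspectiveTransform(np.float32(src),np.float32([(0,hh),(w,hh),(w,0),(0,0)]))
    return cv2.warpPerspective(p,H,(w,hh),flags=cv2.INTER_CUBIC)
def look(tag):
    rows=[]
    for n in ("scene","side"):
        a=rect(np.load(f"pics/{n}0.npz")["p"],n); b=rect(cams.camera(n)[0],n)
        rows.append(np.hstack([a,b])[:,:,::-1])
    o=np.vstack(rows);cv2.imwrite(f"pics/{tag}.png",cv2.resize(o,None,fx=.68,fy=.68,interpolation=cv2.INTER_AREA))
E
python3 - <<'E'
from pp import *
for s,z in ((.606,.0195),(.610,.020)):
    robot.move_l(J(s,.0233,z),.02); robot.sleep(.25); js()
look("n7")
E
```

```text
25.18 s 0.6031 y 0.0234 z 0.0183 Fx -8.0 Fy -0.5 Fz 6.5 [0.29 1.17 0.05]
25.78 s 0.6063 y 0.0234 z 0.0184 Fx -9.1 Fy 0.1 Fz 5.5 [0.27 1.42 0.06]
```

View pics/n7.png

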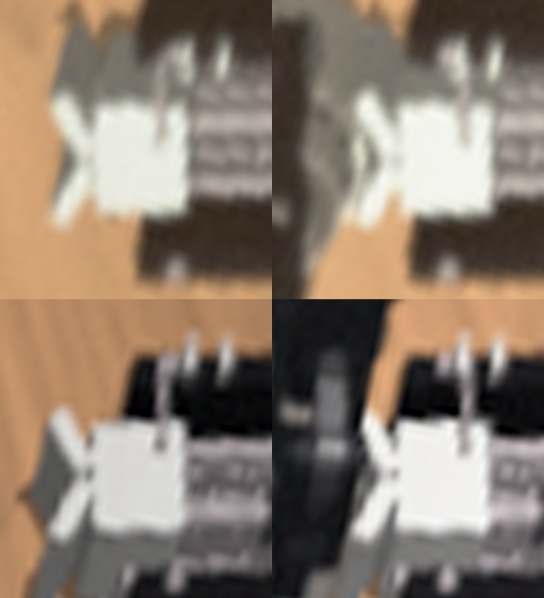

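Rectified views, rest at left and now at right (2.72 px/mm): the stop has moved about 33 px ≈ 12.2 mm, both V walls touch the shell, and the pointer is just past the first rib. About 4.3 mm remain.

Run:
```python
from pp import *
s,z=.6135,.0212
robot.move_l(J(s,.0233,z),.015); robot.sleep(.4); r=js()
for _ in range(2):
    e=.6106-r[0]
    if abs(e)<.0006: break
    s+=e*1.2; robot.move_l(J(s,.0233,z),.015); robot.sleep(.4); r=js()
print(s,z)
look("n8"); p,d=cams.camera("wrist"); q=cams.camera("side")[0]
a=cv2.imread("pics/n8.png");b=cv2.resize(q[180:320,250:390,::-1],(a.shape[0]//2,)*2,interpolation=cv2.INTER_CUBIC)
w=cv2.resize(p[:,:,::-1],(b.shape[1],a.shape[0]-b.shape[0]))
o=np.hstack([a,np.vstack([b,w])])
cv2.imwrite("pics/n8.png",o[:600,:800]); print(o.shape)
```

```text
26.68 s 0.6089 y 0.0234 z 0.0185 Fx -9.4 Fy -1.6 Fz 2.0 [0.27 1.43 0.09]
27.38 s 0.6104 y 0.0234 z 0.0185 Fx -12.1 Fy -1.7 Fz 2.9 [0.36 1.79 0.09]
0.6155739410236581 0.0212
(598, 843, 3)
```

View pics/n8.png

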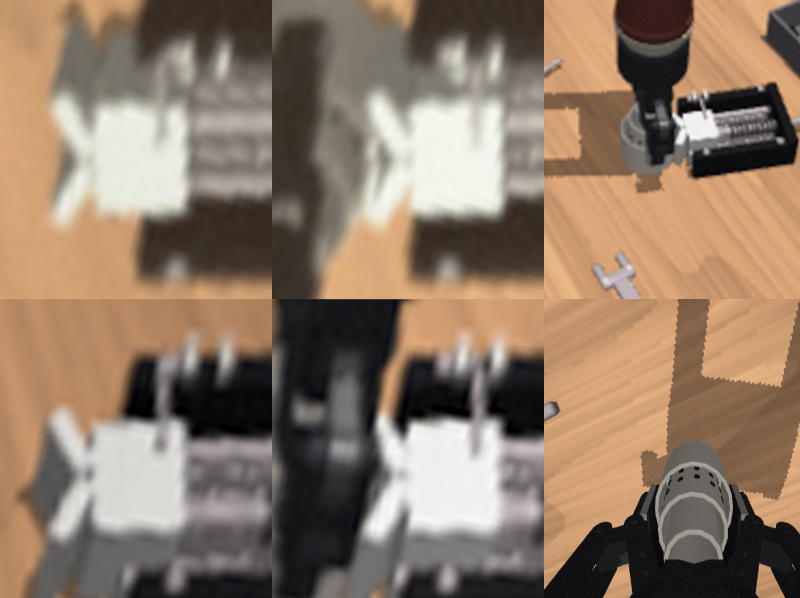

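The stop has travelled about 16 mm by both cameras. The pointer, at about (476,60) scene and (476,365) side, stands midway between the ribs, and the nest is upright on the bench. Check that it holds steady, then hand in.

Run:
```python
from pp import *
robot.sleep(1.0); r=js()
if abs(r[0]-.6105)<.0015 and r[5]>-1: print(robot.sign_off())
```

```text
28.57 s 0.6104 y 0.0234 z 0.0185 Fx -11.4 Fy -2.0 Fz 3.8 [0.34 1.81 0.05]
the job is handed in; nothing more can be done
None
```

The filter is nested and pressed upright into the V with about 16 mm of stop travel (roughly 10 N of spring force), the pointer midway between the ribs, and the job was handed in at about 29 s with the arm still pressing.

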